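# Index the lens table one stop

## Task

On the optics repair bench, push the round index table on by one stop, in whichever direction brings the amber lens to the yellow pointer, and leave it at rest in that stop with both lenses still seated in their nests. Do not touch the lenses.

Things in the scene. Friction and masses are not known exactly. Their poses are not given: they have to be found in the camera images.
- index (a joint): Aluminium disc, 264 mm across, top 50 mm above the bench. Rad about the upright hub axis, 0 at start, + is anticlockwise from above. Sprung stops every 60 deg, 0 being one; within 30 deg of a stop it is drawn in. Turning takes 3 to 4 N at a post. Six upright brass push posts, blue tops, 14 mm thick, 50 mm high above the disc, 120 mm from the axis; at value 0 at 30, 90, 150.. deg from the pointer.
- station (a point): Fixed point where the centre of the nest at the yellow pointer lies, level with the disc's top (50 mm above the bench). Its x axis is level and points from the pointer to the hub axis, which is 75 mm along +x; z up. The pointer is a small yellow arrow on a grey foot just outside the disc's rim, 38 mm high (lower than the disc's top). A black hub cap, 48 mm across, 10 mm high, is at the axis.
- amber_lens: Loose lens in a round black cell, 34 mm across and 28 mm high, with an amber (orange) glass top; origin at the centre of its underside, z up. The disc has six nests, 60 deg apart, centred 75 mm from the axis: hexagonal steel rims 48 mm across, 8 mm high, 2 mm of play round a cell. It stands in the nest on one side or the other of the pointer's nest, which is empty.
- green_lens: The same cell with a green glass top, not the one wanted; origin at the centre of its underside, z up. It stands in the nest on the other side of the pointer's nest.
Things that resemble listed ones, but are neither listed nor needed, are in the scene too. What is shaped like the amber_lens but blue or pink is not meant. What is shaped like the green_lens but blue or pink is not meant.

How it is judged:
By the outcome, as a careful person would: the job done as asked, in the order asked, and still so for the second after the job is handed in, with the robot touching nothing.
It also fails if it takes over 32 s, if anything falls off the work surface, if the arm or the gripper's body presses on something with over 40 N, if the wrist force passes 120 N, or if a joint passes its speed limit or range.

## Robot

A 6-joint arm with a two-finger parallel gripper is mounted at the origin on the work surface. World frame = base frame: x ahead of the robot, y to its left, z up, the work surface at z = 0. Lengths are in m, angles in rad, forces in N, time in s.
With the tool pointing down it reaches from about 0.225 to 0.875 m from the base axis. Payload 3.4 kg.
Tool frame: the origin (TCP) lies midway between the tips of the shut fingers; the grasp point (between the pads) lies 19 mm behind it (manip.grip_point_offset is the distance from the TCP to the grasp point, in m); z points along the fingers, y is the line along which they close (so a half turn about z gives the same grasp; the last joint's range is limited). The gripper opens to 85 mm and grips with 20 to 120 N. Pads are 22 mm wide; open, the fingers measure 114 mm over their backs; the gripper's body (76 mm by 85 mm) begins 54 mm behind the grasp point. The pads swing forward as they close: fully open they stand 13 mm farther back than shut.
Start: joints at [1.224, 0.276, 1.505, -0, 1.361, -0.121], TCP at [0.129, 0.56, 0.231] pointing down, gripper open.
Joint ranges: [-2.89, 2.89], [-0.75, 2.08], [0.22, 2.7], [-1.18, 4.32], [0.11, 2.71], [-2.7, 2.7]. Speed limits (rad/s): [2.57, 2.57, 3.14, 3.14, 3.14, 3.14].

## Interface

Orientations are given as a unit quaternion [w, x, y, z].
In Python, from rig import manip gives the robot as it stands.
- The arm moves only by the shell command python3 -m handwheel 'ROWS' [FORCE]. ROWS is JSON, a list of rows, each an object with "translation": the shift along the tool's x, y, z in m, a list of three; "angular": the turn, a rotation vector about the tool's x, y, z in degrees, a list of three; "hand": the closure, from 0 (fully open) to 1 (shut). A call has 1 to 10 rows; each row shifts and turns the commanded pose from where the row before left it, along the tool's axes as they then stand; what a row does not reach is not made up. A row lasts 1/12 s, in which the tool goes at most 41.7 mm and 7.16 degrees, less where a joint would pass 70% of its speed; a pose out of reach is approached as far as the arm can. A call with a gripper value outside its range is refused whole. The fingers move at their own pace and stop on an object; FORCE is the grip in N (left out, the last holds). Time passes only in rows, so rows that do not move let the fingers close. It gives the time, the measured TCP pose, the force, the opening and the grip force at its end, in the units of the state.
- manip.get_state(): the state, without advancing time (a new reading comes with each control period).
- manip.get_image(name): name is "scene" or "top" or "wrist"; returns the picture (400x640x3 uint8, red, green, blue); there is no depth.
- manip.camera_info(name): a dict with "camera_matrix" (3x3 intrinsics, pixels), "eye" and "orientation" of the camera in the world; the wrist camera has in their place "tool_from_camera" (4x4, takes a point from camera to tool coordinates, whose origin is the TCP and whose axes are the flange's). Camera axes: x right, y down, z forward; pixel columns grow to the right and rows downward; lengths in m; the calibration is good to about 2 mm. A picture is of the moment at which its call begins: read the wrist's pose just before it. camera_info takes no time and is no camera call.
- manip.sign_off(): hands the job in; it is judged then, once.
The state is a dict: "clock": time; "qpos": joint angles; "qd": joint speeds; "effort": joint torques, N m; "position": TCP position; "ee_rot": TCP orientation; "contact_force": force on the tool from outside, world axes, zero at the start; "moment": the same for the moment, N m; "width": finger opening in m; "gripper_force": force on a finger pad.
Only numpy, scipy, OpenCV 4.12 (cv2) and the standard library are available. Lean on these libraries where they do the work, as an engineer would, in place of code of your own. Each camera call takes 0.05 s, during which the arm holds its last target. There are 200 camera calls.

## Working session

There is one attempt and no reset: what is moved stays moved. The work goes in short steps, Python scripts to look and compute and a shell command to move; the robot and the scene stay as the last step left them, time stands still between calls to the robot, and variables do not carry over. Pictures are saved under pics/ and viewed, at most 10 in all, crops included, and the job is handed in when it is done.

```bash
mkdir -p pics
python3 - <<'E'
from rig import manip
import cv2,numpy as np
s=manip.get_state();print(s)
for n in("top","scene"):
    cv2.imwrite(f"pics/{n}0.png",manip.get_image(n)[:,:,::-1]);print(manip.camera_info(n))
print(manip.camera_info("wrist"))
E
```

```text
{'clock': 0.0, 'qpos': array([ 1.22400564e+00,  2.76592174e-01,  1.50613867e+00,  2.71466645e-06,
        1.36070298e+00, -1.20956461e-01]), 'qd': array([-0.00114398, -0.00046609,  0.00051681, -0.00076917, -0.000119  ,
        0.00151461]), 'effort': array([ 8.75238002e-04, -4.16775262e+01, -2.45811653e+01, -1.22982567e-05,
        1.09619866e-02,  1.50878486e-05]), 'position': array([0.1285512 , 0.55989929, 0.23043912]), 'ee_rot': array([-2.14634392e-04,  1.12677548e-01,  9.93631180e-01, -8.95216011e-04]), 'contact_force': array([ 0.63822438,  0.76456031, -0.56828052]), 'moment': array([0.02987125, 0.00059083, 0.01692464]), 'gripper_force': 0.0, 'width': 0.08497832012312975}
{'camera_matrix': array([[418.47430952,   0.        , 313.9646074 ],
       [  0.        , 418.47430952, 190.59750983],
       [  0.        ,   0.        ,   1.        ]]), 'eye': array([ 0.57200168, -0.01083052,  0.93530502]), 'orientation': array([-0.01472239,  0.70816125, -0.70501049,  0.0353711 ])}
{'camera_matrix': array([[480.10296862,   0.        , 314.55890638],
       [  0.        , 480.10296862, 200.49342441],
       [  0.        ,   0.        ,   1.        ]]), 'eye': array([ 1.16892165, -0.13714367,  0.65980223]), 'orientation': array([-0.29490121,  0.70880035,  0.59572647, -0.23610443])}
{'camera_matrix': array([[293.67071566,   0.        , 315.66174243],
       [  0.        , 293.67071566, 199.55513179],
       [  0.        ,   0.        ,   1.        ]]), 'tool_from_camera': array([[-5.30630636e-04, -9.49498782e-01, -3.13770269e-01,
         8.09166139e-02],
       [ 9.99999782e-01, -3.80260351e-04, -5.40439285e-04,
         1.06452233e-03],
       [ 3.93832050e-04, -3.13770487e-01,  9.49498776e-01,
        -1.42420298e-01],
       [ 0.00000000e+00,  0.00000000e+00,  0.00000000e+00,
         1.00000000e+00]])}
```

View pics/top0.png

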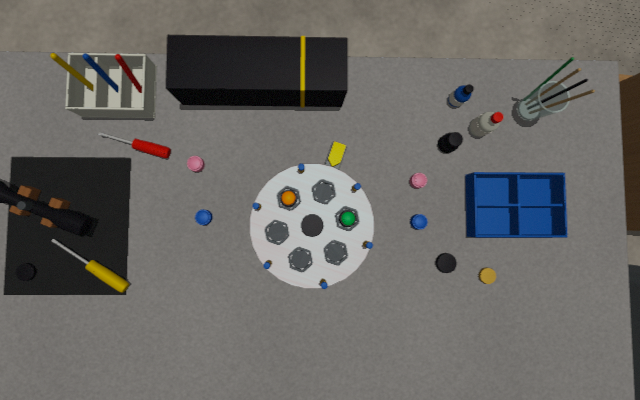

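View pics/scene0.png

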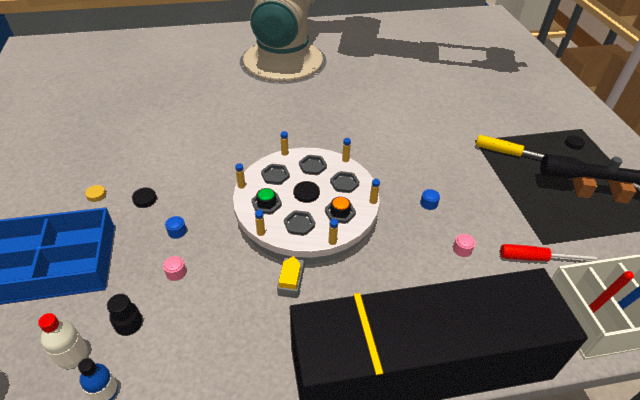

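The top view shows the hub at (312,225), the amber lens at (288,198), the green lens at (347,217), the yellow pointer at (336,154) and posts around the rim. Amber must turn clockwise, so the index goes to -60°.
Possible mix-ups for amber: the amber top at (288,198) in its nest, the loose yellow disc at (487,275) and the orange blocks at (25,200). For green there is only (347,217). The blue and pink cells at (203,217), (195,163), (419,180) and (419,222) are decoys. I choose the lens in the nest, and will check it in a close crop while I fix the positions.

```bash
cat > h.py <<'E'
import cv2,numpy as np
from scipy.spatial.transform import Rotation as R
from rig import manip
def cam(n):
    c=manip.camera_info(n);q=c["orientation"];return c["camera_matrix"],c["eye"],R.from_quat(q[[1,2,3,0]]).as_matrix()
def ray(n,uv,z):
    K,e,M=cam(n);d=M@np.linalg.solve(K,[*uv,1]);return e+d*(z-e[2])/d[2]
def blobs(im,lo,hi,amin=8):
    h=cv2.cvtColor(im,cv2.COLOR_RGB2HSV);m=cv2.inRange(h,lo,hi)
    n,_,st,c=cv2.connectedComponentsWithStats(m);return [(c[i],st[i,4]) for i in range(1,n) if st[i,4]>=amin]
E
python3 - <<'E'
from h import *
im=cv2.imread("pics/top0.png")[:,:,::-1].copy()
hub=ray("top",(312,225),.06);print("hub",hub)
P=[]
for c,a in blobs(im,(100,120,50),(130,255,255)):
    if np.hypot(*(c-[312,225]))<75:
        p=ray("top",c,.098);P.append(p[:2]);print("post",c,a,p.round(4))
P=np.array(P)
print("fit",P.mean(0),np.hypot(*(P-P.mean(0)).T))
for nm,uv,z in(("amber",(288,198),.078),("green",(347,217),.078),("ptr",(336,154),.038)):
    p=ray("top",uv,z);d=p[:2]-P.mean(0);print(nm,p.round(4),np.hypot(*d),np.degrees(np.arctan2(d[1],d[0])))
for p in P-P.mean(0):print(np.degrees(np.arctan2(p[1],p[0])))
cv2.imwrite("pics/crop0.png",cv2.resize(im[140:300,240:390,::-1],None,fx=3.5,fy=3.5,interpolation=cv2.INTER_CUBIC))
im=cv2.imread("pics/scene0.png")[:,:,::-1].copy()
for c,a in blobs(im,(100,120,50),(130,255,255)):
    p=ray("scene",c,.098)
    if np.hypot(*(p[:2]-P.mean(0)))<.16:print("scene",c,p.round(4))
E
```

```text
hub [ 0.56226047 -0.03245602  0.06      ]
post [300.93103448 166.5862069 ] 29 [ 0.6798 -0.0088  0.098 ]
post [357. 186.] 33 [ 0.6413 -0.1219  0.098 ]
post [255.4516129  205.58064516] 31 [0.6009 0.0814 0.098 ]
post [368.94285714 244.88571429] 35 [ 0.5235 -0.1454  0.098 ]
post [266.375   265.15625] 32 [0.4834 0.0583 0.098 ]
post [323.76470588 284.88235294] 34 [ 0.4448 -0.0552  0.098 ]
fit [ 0.56226912 -0.03192497] [0.1198042  0.1197314  0.11972325 0.11988764 0.11989092 0.1197682 ]
amber [0.6174 0.0174 0.078 ] 0.07397950401177951 41.7851582040752
green [ 0.579  -0.1037  0.078 ] 0.07373527791816566 -76.86073836307209
ptr [ 0.7155 -0.0845  0.038 ] 0.16203162372376914 -18.917043720333744
11.135020285711539
-48.716717104992576
71.16607329746391
-108.88135598702539
131.16615006074576
-168.78460045604024
scene [283.60526316 134.15789474] [ 0.4474 -0.056   0.098 ]
scene [346.675 140.975] [0.4863 0.0573 0.098 ]
scene [238.95652174 166.7826087 ] [ 0.5267 -0.1456  0.098 ]
scene [375.71111111 182.33333333] [0.6039 0.0811 0.098 ]
scene [258.76785714 213.51785714] [ 0.6436 -0.1224  0.098 ]
scene [333.6        222.56666667] [ 0.6821 -0.0088  0.098 ]
```

View pics/crop0.png

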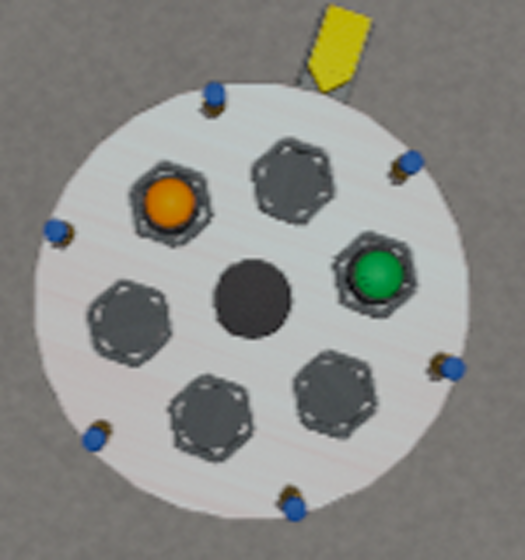

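The crop confirms amber at upper left and green at right, with the pointer's nest between them empty. The two cameras agree to about 2.5 mm: hub (0.5635, -0.032), pointer at -18.8°. My plan is to straddle the post at about (0.446, -0.0555) and sweep it 60° clockwise on the robot's side, away from the lenses.

```bash
python3 -m handwheel '[{"translation":[-0.0248,-0.0293,0],"angular":[0,0,0],"hand":0.65},{"translation":[-0.0248,-0.0293,0],"angular":[0,0,0],"hand":0.65},{"translation":[-0.0248,-0.0293,0],"angular":[0,0,0],"hand":0.65},{"translation":[-0.0248,-0.0293,0],"angular":[0,0,0],"hand":0.65},{"translation":[-0.0248,-0.0293,0],"angular":[0,0,0],"hand":0.65},{"translation":[-0.0248,-0.0293,0],"angular":[0,0,0],"hand":0.65},{"translation":[-0.0248,-0.0293,0],"angular":[0,0,0],"hand":0.65},{"translation":[-0.0248,-0.0293,0],"angular":[0,0,0],"hand":0.65},{"translation":[-0.0248,-0.0293,0],"angular":[0,0,0],"hand":0.65}]' 20
python3 -m handwheel '[{"translation":[-0.0248,-0.0293,0],"angular":[0,0,0],"hand":0.65},{"translation":[-0.0248,-0.0293,0],"angular":[0,0,0],"hand":0.65},{"translation":[-0.0248,-0.0293,0],"angular":[0,0,0],"hand":0.65},{"translation":[-0.0248,-0.0293,0],"angular":[0,0,0],"hand":0.65},{"translation":[-0.0248,-0.0293,0],"angular":[0,0,0],"hand":0.65},{"translation":[-0.0248,-0.0293,0],"angular":[0,0,0],"hand":0.65},{"translation":[-0.0248,-0.0293,0],"angular":[0,0,0],"hand":0.65},{"translation":[-0.0248,-0.0293,0],"angular":[0,0,0],"hand":0.65},{"translation":[-0.0248,-0.0293,0],"angular":[0,0,0],"hand":0.65}]'
python3 -m handwheel '[{"translation":[0,0,0],"angular":[0,0,-6],"hand":0.65},{"translation":[0,0,0],"angular":[0,0,-6],"hand":0.65},{"translation":[0,0,0],"angular":[0,0,-6],"hand":0.65},{"translation":[0,0,0],"angular":[0,0,-6],"hand":0.65},{"translation":[0,0,0],"angular":[0,0,0],"hand":0.65},{"translation":[0,0,0],"angular":[0,0,0],"hand":0.65}]'
```

```text
clock: 0.85
position: [0.2873, 0.2517, 0.2311]
ee_rot: [0.0, 0.112, 0.994, -0.0]
contact_force: [1.5, -0.0, 0.8]
width: 0.0299
gripper_force: 0.0
clock: 1.6
position: [0.4459, -0.0554, 0.2311]
ee_rot: [-0.0, 0.113, 0.994, 0.0]
contact_force: [0.9, 0.7, -1.2]
width: 0.03
gripper_force: 0.0
clock: 2.1
position: [0.4455, -0.0535, 0.231]
ee_rot: [-0.0, -0.095, 0.995, 0.0]
contact_force: [0.5, 0.3, -0.9]
width: 0.0301
gripper_force: 0.0
```

Run:
```python
from h import *
s=manip.get_state();im=manip.get_image("wrist");cv2.imwrite("pics/w1.png",im[:,:,::-1])
c=manip.camera_info("wrist");T=c["tool_from_camera"];q=s["ee_rot"];M=R.from_quat(q[[1,2,3,0]]).as_matrix()
e=M@T[:3,3]+s["position"]
for uv,a in blobs(im,(100,120,50),(130,255,255),15):
    d=M@T[:3,:3]@np.linalg.solve(c["camera_matrix"],[*uv,1]);p=e+d*(.098-e[2])/d[2]
    t=M.T@(p-s["position"]);print(uv.round(),a,p.round(4),"tool",t.round(4))
```

```text
[ 30. 241.] 6946 [ 0.5553 -0.3322  0.098 ] tool [-0.0552 -0.2945  0.1328]
[137. 232.] 528 [ 0.5248 -0.2241  0.098 ] tool [-0.0457 -0.1826  0.1329]
[215. 244.] 103 [ 0.5232 -0.1445  0.098 ] tool [-0.0591 -0.1041  0.1329]
[415. 243.] 106 [0.4829 0.0593 0.098 ] tool [-0.0581  0.1036  0.133 ]
[474. 293.] 561 [0.5292 0.1413 0.098 ] tool [-0.1192  0.1754  0.133 ]
[ 87. 366.] 58 [ 0.7171 -0.2829  0.098 ] tool [-0.2234 -0.2767  0.1327]
[ 59. 392.] 120 [ 0.7665 -0.3198  0.098 ] tool [-0.2649 -0.3223  0.1327]
```

View pics/w1.png

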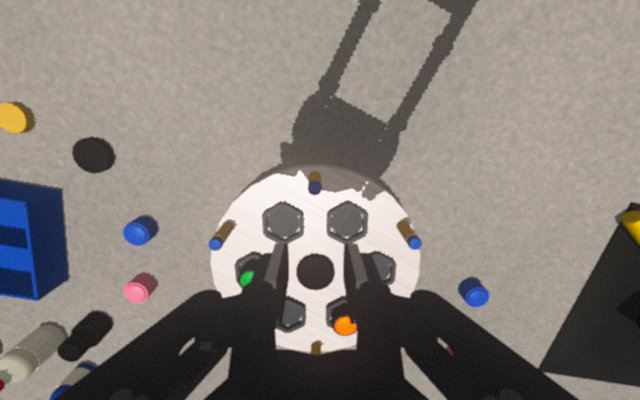

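The wrist view shows the target post at (315,184), centred between the fingers. The side posts at (215,244) and (415,243) match the top-view fit to 1 mm. I'm descending over the post.

```bash
python3 -m handwheel '[{"translation":[0,-0.0015,0.033],"angular":[0,0,0],"hand":0.65},{"translation":[0,0,0.033],"angular":[0,0,0],"hand":0.65},{"translation":[0,0,0.033],"angular":[0,0,0],"hand":0.65},{"translation":[0,0,0.033],"angular":[0,0,0],"hand":0.65},{"translation":[0,0,0.033],"angular":[0,0,0],"hand":0.65},{"translation":[0,0,0],"angular":[0,0,0],"hand":0.65}]'
```

```text
clock: 2.65
position: [0.4413, -0.0536, 0.0615]
ee_rot: [-0.006, -0.096, 0.995, 0.002]
contact_force: [-1.6, -0.3, 0.4]
width: 0.0297
gripper_force: 0.0
```

```bash
python3 -m handwheel '[{"translation":[0,0,0],"angular":[0,0,0],"hand":0.65},{"translation":[0,0.0042,0],"angular":[0,0,2],"hand":0.65},{"translation":[0,0.0042,0],"angular":[0,0,2],"hand":0.65},{"translation":[0,0.0042,0],"angular":[0,0,2],"hand":0.65},{"translation":[0,0.0042,0],"angular":[0,0,2],"hand":0.65},{"translation":[0,0.0042,0],"angular":[0,0,2],"hand":0.65}]'
python3 - <<'E'
from h import *
s=manip.get_state();p=s["position"];d=p[:2]-[.5625,-.0318];print(p,np.hypot(*d),np.degrees(np.arctan2(d[1],d[0])),R.from_quat(s["ee_rot"][[1,2,3,0]]).as_matrix().round(3)[:,1])
im=manip.get_image("top");cv2.imwrite("pics/t2.png",im[120:320,210:420,::-1].repeat(3,0).repeat(3,1))
E
```

```text
clock: 3.15
position: [0.4457, -0.0349, 0.0689]
ee_rot: [0.003, -0.008, 1.0, -0.001]
contact_force: [0.5, -2.2, -1.6]
width: 0.03
gripper_force: 1.0
[ 0.4456923  -0.03486101  0.06892225] 0.11684779917608616 -178.49887812434778 [-0.017  1.    -0.002]
```

View pics/t2.png

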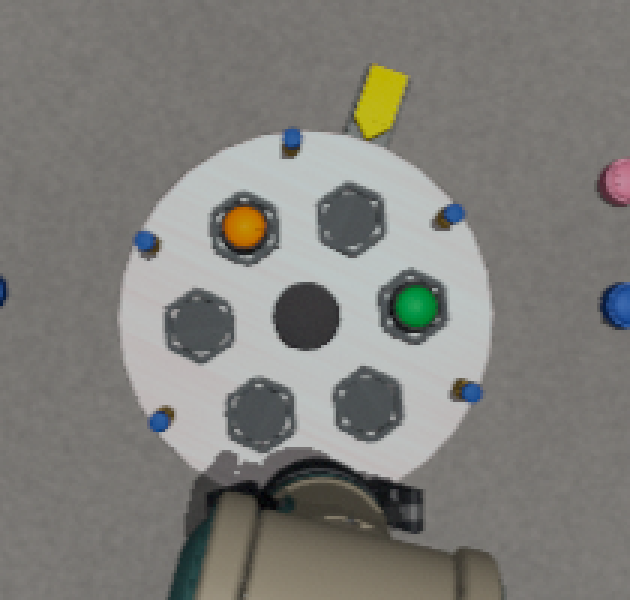

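The disc has begun to turn clockwise and both lenses are seated (amber at (243,227), green at (415,306) in the crop). I'll go on with the arc.

```bash
python3 -m handwheel '[{"translation":[0,0.0042,0],"angular":[0,0,2],"hand":0.65},{"translation":[0,0.0042,0],"angular":[0,0,2],"hand":0.65},{"translation":[0,0.0042,0],"angular":[0,0,2],"hand":0.65},{"translation":[0,0.0042,0],"angular":[0,0,2],"hand":0.65},{"translation":[0,0.0042,0],"angular":[0,0,2],"hand":0.65},{"translation":[0,0.0042,0],"angular":[0,0,2],"hand":0.65},{"translation":[0,0.0042,0],"angular":[0,0,2],"hand":0.65},{"translation":[0,0.0042,0],"angular":[0,0,2],"hand":0.65},{"translation":[0,0.0042,0],"angular":[0,0,2],"hand":0.65},{"translation":[0,0.0042,0],"angular":[0,0,2],"hand":0.65}]'
python3 - <<'E'
from h import *
s=manip.get_state();p=s["position"];d=p[:2]-[.5625,-.0318];print(p,np.hypot(*d),np.degrees(np.arctan2(d[1],d[0])),s["contact_force"])
im=manip.get_image("top")
for c,a in blobs(im,(100,120,50),(130,255,255)):
    q=ray("top",c,.098)[:2]-[.5625,-.032]
    if np.hypot(*q)<.14:print(np.hypot(*q),np.degrees(np.arctan2(q[1],q[0])))
E
```

```text
clock: 4.03
position: [0.4517, 0.0065, 0.0689]
ee_rot: [0.003, 0.165, 0.986, -0.0]
contact_force: [0.9, -2.4, 0.6]
width: 0.0298
gripper_force: 0.8
[0.4517285  0.0065438  0.06888408] 0.11722018971401216 160.9065944211639 [ 0.86915613 -2.43894996  0.58199997]
0.11947758020872153 -15.31396417913087
0.11946494698268088 44.87949879175153
0.11971054450114695 -75.1785402254142
0.1201326261249169 104.8639697537321
0.11975106303093083 -135.32957718601665
```

The table is at -26.5° with a lag of 3.8°, as planned. I'll finish the 60° arc and then let it settle.

```bash
python3 -m handwheel '[{"translation":[0,0.0042,0],"angular":[0,0,2],"hand":0.65},{"translation":[0,0.0042,0],"angular":[0,0,2],"hand":0.65},{"translation":[0,0.0042,0],"angular":[0,0,2],"hand":0.65},{"translation":[0,0.0042,0],"angular":[0,0,2],"hand":0.65},{"translation":[0,0.0042,0],"angular":[0,0,2],"hand":0.65},{"translation":[0,0.0042,0],"angular":[0,0,2],"hand":0.65},{"translation":[0,0.0042,0],"angular":[0,0,2],"hand":0.65},{"translation":[0,0.0042,0],"angular":[0,0,2],"hand":0.65}]'
python3 -m handwheel '[{"translation":[0,0.0042,0],"angular":[0,0,2],"hand":0.65},{"translation":[0,0.0042,0],"angular":[0,0,2],"hand":0.65},{"translation":[0,0.0042,0],"angular":[0,0,2],"hand":0.65},{"translation":[0,0.0042,0],"angular":[0,0,2],"hand":0.65},{"translation":[0,0.0042,0],"angular":[0,0,2],"hand":0.65},{"translation":[0,0.0042,0],"angular":[0,0,2],"hand":0.65},{"translation":[0,0.0042,0],"angular":[0,0,2],"hand":0.65},{"translation":[0,0,0],"angular":[0,0,0],"hand":0.65},{"translation":[0,0,0],"angular":[0,0,0],"hand":0.65}]'
cat > m.py <<'E'
from h import *
s=manip.get_state();p=s["position"];d=p[:2]-[.5625,-.0318];print(p,np.hypot(*d),np.degrees(np.arctan2(d[1],d[0])),s["contact_force"])
im=manip.get_image("top");cv2.imwrite("pics/t_last.png",im[120:320,210:420,::-1].repeat(3,0).repeat(3,1))
for c,a in blobs(im,(100,120,50),(130,255,255)):
    q=ray("top",c,.098)[:2]-[.5625,-.032]
    if np.hypot(*q)<.14:print(np.hypot(*q),np.degrees(np.arctan2(q[1],q[0])))
E
python3 m.py
```

```text
clock: 4.75
position: [0.4657, 0.0377, 0.0682]
ee_rot: [0.002, 0.301, 0.954, 0.001]
contact_force: [1.9, 1.5, -0.5]
width: 0.0295
gripper_force: 1.1
clock: 5.5
position: [0.4841, 0.0595, 0.0676]
ee_rot: [0.001, 0.413, 0.911, 0.001]
contact_force: [1.2, -0.5, 0.9]
width: 0.0296
gripper_force: 0.0
[0.48406476 0.05948545 0.06759236] 0.1203541442626796 130.67017347898744 [ 1.15966683 -0.45426214  0.94838321]
0.11986416524338342 11.66818989795371
0.1196880612411984 -48.26468890665826
0.11966213114507136 71.92259536251014
0.12015236042772799 -108.4630479432672
0.12000249550227503 -168.53409683324162
```

The table is in the stop, within about 0.5°, and nothing is touching it. I'll raise straight up and check.

```bash
python3 -m handwheel '[{"translation":[0,0,-0.015],"angular":[0,0,0],"hand":0.65},{"translation":[0,0,-0.03],"angular":[0,0,0],"hand":0.65},{"translation":[0,0,-0.03],"angular":[0,0,0],"hand":0.65},{"translation":[0,0,-0.03],"angular":[0,0,0],"hand":0.65},{"translation":[0,0,-0.03],"angular":[0,0,0],"hand":0.65},{"translation":[0,0,-0.015],"angular":[0,0,0],"hand":0.65},{"translation":[0,0,0],"angular":[0,0,0],"hand":0.65},{"translation":[0,0,0],"angular":[0,0,0],"hand":0.65},{"translation":[0,0,0],"angular":[0,0,0],"hand":0.65},{"translation":[0,0,0],"angular":[0,0,0],"hand":0.65}]'
python3 m.py
```

```text
clock: 6.38
position: [0.4818, 0.0594, 0.2147]
ee_rot: [-0.002, 0.414, 0.91, -0.001]
contact_force: [-0.6, 0.7, 0.5]
width: 0.03
gripper_force: 0.0
[0.48183062 0.05942079 0.21471929] 0.1217734839644901 131.4873264441145 [-0.56891981  0.70886449  0.52020685]
0.11986416524338342 11.66818989795371
0.1196880612411984 -48.26468890665826
0.11966213114507136 71.92259536251014
0.12015236042772799 -108.4630479432672
0.12000249550227503 -168.53409683324162
```

View pics/t_last.png

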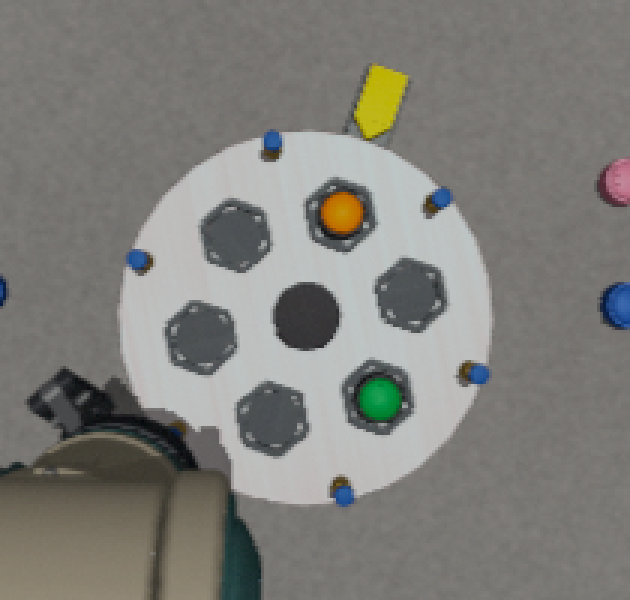

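Amber is now in the nest at the pointer (342,213), green at (379,399), both seated. The table did not move between the last two readings, and the gripper is clear.

```bash
python3 -c "from rig import manip;print(manip.sign_off())"
```

```text
the job is handed in; nothing more can be done
None
```

The index table was pushed one stop clockwise (−60°), so the amber lens is at the yellow pointer; the table is at rest in that stop, both lenses are seated and untouched, and the job was handed in at about 6.4 s.

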